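# Unload the bench furnace with the lifting hook

### The arm

A 6-joint arm with a two-finger parallel gripper is mounted at the origin on the work surface. World frame = base frame: x ahead of the robot, y to its left, z up, the work surface at z = 0. Lengths are in m, angles in rad, forces in N, time in s.
With the tool pointing down it reaches from about 0.275 to 0.825 m from the base axis. Payload 5.2 kg.
Tool frame: the origin (TCP) lies on the centre line of the jaws, within the pads' length; the fingertips stand 22 mm ahead of it and the grasp point (between the pads) lies 3 mm ahead of it; z points along the fingers, y is the line along which they close (so a half turn about z gives the same grasp; the last joint's range is limited). The gripper opens to 93 mm and grips with 3 to 60 N. Pads are 15 mm wide; open, the fingers measure 128 mm over their backs; the gripper's body (75 mm by 188 mm) begins 65 mm behind the grasp point.
Start: joints at [-1.391, 0.259, 1.535, -0, 1.348, -0.203], TCP at [0.205, -0.51, 0.241] pointing down, gripper open.
Joint ranges: [-3.14, 3.14], [-0.91, 2.08], [0.19, 2.58], [-1.22, 4.36], [0.22, 2.71], [-3.12, 3.12]. Speed limits (rad/s): [2.57, 2.57, 3.14, 3.14, 3.14, 3.14].

### API

Orientations are given as a rotation vector (axis times angle).
In Python, from bench import sensors, viewer, close_job gives the robot as it stands.
- The arm moves only by the tool servo_tool, never from a script. Its argument "commands" is one flat list of numbers, 7 for each row, row after row: the shift along the tool's x, y, z scaled (see below), then the turn, a rotation vector about the tool's x, y, z scaled (see below), then the gripper's target within -1 to 1 (shut at 1, half-way at 0, fully open at -1). In form: [tx, ty, tz, rx, ry, rz, grip, tx, ty, tz, rx, ry, rz, grip, ...]. A call has 1 to 20 rows; each row is the pose to reach, as a shift and turn from the pose commanded when the call began, along the tool's axes at that moment, turning the shorter way round; what a row does not reach only later rows make up. The controller multiplies each number of a shift by 200 mm and each number of a turn by pi rad. A row lasts 1/12 s, in which the tool goes at most 41.7 mm and 7.16 degrees, less where a joint would pass 70% of its speed; a pose out of reach is approached as far as the arm can. A call with a number of a shift or a turn outside -1 to 1 is refused whole. A call with a gripper value outside its range is refused whole. The fingers move at their own pace and stop on an object; "newtons" is the grip in N (left out, the last holds). Time passes only in rows, so rows that repeat a pose let the fingers close. It gives the time, the measured TCP pose, the force, the opening and the grip force at its end, in the units of the state.
- sensors.read_state(): the state, without advancing time (a new reading comes with each control period).
- viewer.read_camera(name): name is "side" or "top"; returns the picture (384x512x3 uint8, red, green, blue); there is no depth.
- viewer.camera_model(name): a dict with "camera_matrix" (3x3 intrinsics, pixels), "world_to_cam" (4x4, takes a point from world to camera coordinates). Camera axes: x right, y down, z forward; pixel columns grow to the right and rows downward; lengths in m; the calibration is good to about 2 mm. A picture is of the moment at which its call begins. camera_model takes no time and is no camera call.
- close_job(): hands the job in; it is judged then, once.
The state is a dict: "clock": time; "joint_pos": joint angles; "dq": joint speeds; "joint_torque": joint torques, N m; "tool_pos": TCP position; "eef_rot": TCP orientation; "force": force on the tool from outside, world axes, zero at the start; "ft_torque": the same for the moment, N m; "finger_gap": finger opening in m; "gripper_force": force on a finger pad.
Only numpy, scipy, OpenCV 4.12 (cv2) and the standard library are available. Lean on these libraries where they do the work, as an engineer would, in place of code of your own. Each camera call takes 0.05 s, during which the arm holds its last target. There are 200 camera calls.

### The job

Swing the furnace lid aside so that the whole mouth is uncovered, then use the T-handled lifting hook to lift the charge carrier off its pedestal and out through the mouth, and stand it upright in the aluminium cooling pan, gently. Hang the hook back on its rest and leave the lid open for the next charge. Touch the carrier only with the hook, do not knock the brittle white roof lining, and leave everything else on the bench where it is.

Things in the scene. Friction and masses are not known exactly. Their poses are not given: they have to be found in the camera images.
- furnace: Blue top-loading bench furnace, fixed, 260 x 260 mm, roof 190 mm above the bench. Origin: centre of its underside; z up, -x is its front (to the robot), with a grey controller 30 mm deep, 150 mm wide, its top 130 mm up. In the roof's centre is a round mouth; below it a chamber 160 x 160 mm, floor at 46 mm, with a pedestal in the middle.
- mouth (a point): Centre of the round mouth, 120 mm in diameter, level with the roof's upper face (190 mm above the bench).
- lining: The white brittle roof lining round the mouth: 246 mm square, 35 mm thick. Origin: centre of its underside. Neither hook, carrier nor arm may knock against it (over 15 N).
- lid (a joint): Swing lid angle, rad. 0: closed over the mouth; grows as the lid swings level, clockwise seen from above, about its post, up to a stop at 1.4, where it overhangs the furnace's +y side. It stays where it is left (friction: about 1.5 N at the knob). The mouth is wholly uncovered above 1.0.
- lid_knob (a point): Middle of the black knob on a stem at the lid's centre: 30 mm in diameter, reaching 14 mm above and below this point, 268 mm above the bench; 148 mm from the lid's axis. Push it sideways to swing the lid. The lid is a disc of 146 mm, its top 226 mm above the bench; a bar 24 mm wide, 12 mm high runs on it from the knob to the post.
- lid_pivot (a point): The vertical axis of the lid's post, at the furnace's rear left corner (105 mm to +x and 105 mm to +y of the furnace's centre), at roof height.
- carrier: Charge carrier, steel, about 0.3 kg, loose: round plate 80 mm in diameter with a gear fixed on it (top 16 mm above the underside) and a rigid gable-shaped bail of 7 mm wire in its y-z plane: from uprights at y = +-36 mm (22 mm high) straight slopes rise to a peak at the centre. Origin: centre of the underside; z up. Starts on the pedestal, bail turned at random, both sides alike.
- bail_top (a point): Wire centre at the peak of the carrier's bail, 75 mm above the carrier's underside.
- hook: Lifting hook, 0.16 kg, loose. Origin: middle of its wooden T-handle, 110 mm long (y), 22 wide (x), 18 high; z up. An 8 mm rod hangs from it: straight down 45 mm, stepping to x = -18 mm (from z = -63), then a V-shaped hook in the x-z plane, lowest outside at z = -121; its point is at x = +18 mm, top at z = -88. The throat is open upwards from x = -14 to +14 mm. Starts on the rest.
- hook_throat (a point): Where the centre of the bail's wire lies when it hangs in the hook: 107 mm straight below the handle's middle.
- rest: Rest for the hook, fixed: base plate, a blue post at the +x end (its face 92 mm from the origin) and a fork of two level tines along x at y = +-42 mm, 8 mm thick, tops 161 mm above the bench, open to -x. On each tine two stops (6 mm thick, 8 mm high, at x = +-25 mm) keep the handle between them. Origin: on the bench, below the middle of the hung handle.
- rest_seat (a point): Middle of the hook's handle when it hangs on the rest, 170 mm above the bench: the handle lies along the rest's y across both tines, the rod hangs between them.
- pan: Square aluminium cooling pan, fixed, 160 x 160 mm outside, 24 mm high, walls 4 mm, floor 4 mm thick. Origin: centre of its underside.
- tongs: Bystander: dark steel tongs lying on the bench, about 220 mm long, 20 mm high. Origin at the rivet.
- sprayer: Bystander: white bottle with black cap, 72 mm in diameter, 170 mm high. Origin: centre of its underside.
- firebrick: Bystander: firebrick, 230 x 114 x 64 mm. Origin: centre of its underside.
- mug: Bystander: blue mug, 84 mm in diameter, 95 mm high. Origin: centre of its underside.
- pedestal: Round white pedestal in the chamber under the mouth, fixed, 68 mm in diameter, on which the carrier stands; its top is 39 mm above its origin (85 mm above the bench).
Not all that is in view belongs to the job. Leave any blue look-alike of the hook alone.

How it is judged:
By the outcome, as a careful person would: the job done as asked, in the order asked, and still so for the second after the job is handed in, with the robot touching nothing.
It also fails if it takes over 72 s, if anything falls off the work surface, if the arm or the gripper's body presses on something with over 40 N, if the wrist force passes 120 N, or if a joint passes its speed limit or range.

## Working session

There is one attempt and no reset: what is moved stays moved. The work goes in short steps, Python scripts to look and compute and a tool call to move; the robot and the scene stay as the last step left them, time stands still between calls to the robot, and variables do not carry over. Pictures are saved under pics/ and viewed, at most 10 in all, crops included, and the job is handed in when it is done.

Besides the shell and the picture viewer there is one more tool, called after "Emit:" by a JSON object that holds its "name" and its "arguments". servo_tool: Moves the arm, as the interface text tells. Its arguments: {"type":"object","properties":{"commands":{"type":"array"},"newtons":{"type":"number"}},"required":["commands"]}

```bash
mkdir -p pics; ls; python3 - <<'E'
from bench import sensors, viewer
import cv2, numpy as np
print(sensors.read_state())
for n in ("top","side"):
    im=viewer.read_camera(n); cv2.imwrite(f"pics/{n}0.png",im[:,:,::-1])
    m=viewer.camera_model(n); np.save(f"{n}_K.npy",m["camera_matrix"]); np.save(f"{n}_T.npy",m["world_to_cam"]); print(m)
E
```

```text
pics
{'clock': 0.0, 'joint_pos': array([-1.39081037e+00,  2.59293358e-01,  1.53604858e+00, -1.19392527e-07,
        1.34802080e+00, -2.02785780e-01]), 'dq': array([-4.59295521e-04, -1.10229622e-03,  5.74830951e-04,  3.40538496e-05,
        3.43831636e-04, -4.18485081e-04]), 'joint_torque': array([-2.52411584e-03, -4.37316227e+01, -2.84004807e+01,  7.18673947e-02,
        4.12145059e-02, -1.18691801e-04]), 'tool_pos': array([ 0.20535856, -0.50968295,  0.23985825]), 'eef_rot': array([-3.08249440e+00, -5.97255983e-01, -3.14955626e-05]), 'force': array([-0.38837414, -0.27344206,  0.23953225]), 'ft_torque': array([-0.00454353,  0.06050021,  0.01368   ]), 'gripper_force': 0.0, 'finger_gap': 0.09308446785935504}
{'camera_matrix': array([[456.94715532,   0.        , 250.95466106],
       [  0.        , 456.94715532, 192.57665179],
       [  0.        ,   0.        ,   1.        ]]), 'world_to_cam': array([[ 0.01436164, -0.99965274, -0.02209375, -0.03769733],
       [-0.98595169, -0.01048046, -0.16670161,  0.56750561],
       [ 0.16641217,  0.02417748, -0.98575983,  1.73958643],
       [ 0.        ,  0.        ,  0.        ,  1.        ]])}
{'camera_matrix': array([[414.3110518 ,   0.        , 251.25107834],
       [  0.        , 414.3110518 , 192.88738927],
       [  0.        ,   0.        ,   1.        ]]), 'world_to_cam': array([[-0.84748452, -0.53073363, -0.00958141,  0.44284994],
       [-0.34883075,  0.57044288, -0.74358055,  0.36512359],
       [ 0.40010885, -0.62683071, -0.66857772,  1.19238728],
       [ 0.        ,  0.        ,  0.        ,  1.        ]])}
```

View pics/top0.png

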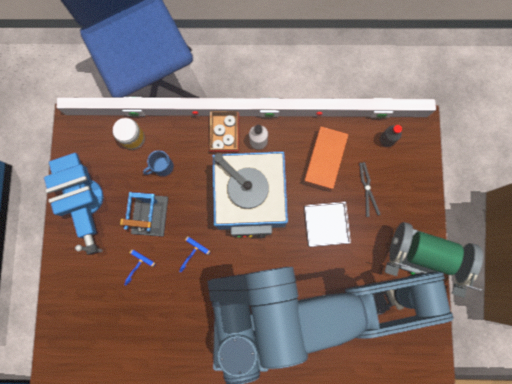

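View pics/side0.png

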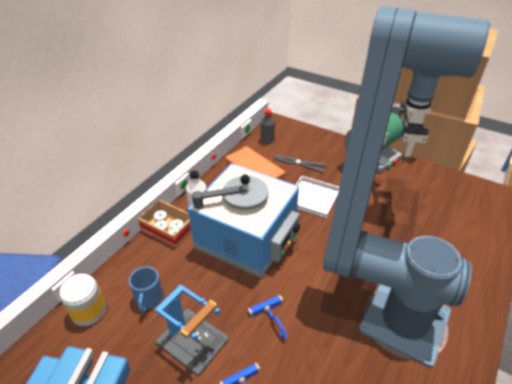

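```bash
cat > h.py <<'E'
import numpy as np, cv2
from scipy.spatial.transform import Rotation as R
C={n:(np.load(f"{n}_K.npy"),np.load(f"{n}_T.npy")) for n in("top","side")}
def ray(n,p):
    K,T=C[n]; d=T[:3,:3].T@np.linalg.solve(K,[p[0],p[1],1.]); return -T[:3,:3].T@T[:3,3],d
def plane(n,p,z):
    o,d=ray(n,p); return o+d*(z-o[2])/d[2]
def tri(pt,ps):
    P=[K@T[:3] for K,T in(C["top"],C["side"])]
    X=cv2.triangulatePoints(P[0],P[1],np.array(pt,float).reshape(2,1),np.array(ps,float).reshape(2,1))[:,0]; return X[:3]/X[3]
def proj(n,X):
    K,T=C[n]; q=K@(T[:3,:3]@np.asarray(X,float)+T[:3,3]); return q[:2]/q[2]
def blobs(im,lo,hi,roi,amin=15):
    x0,y0,x1,y1=roi; m=cv2.inRange(cv2.cvtColor(im[y0:y1,x0:x1],cv2.COLOR_BGR2HSV),lo,hi)
    c,_=cv2.findContours(m,cv2.RETR_EXTERNAL,cv2.CHAIN_APPROX_NONE); out=[]
    for k in c:
        if cv2.contourArea(k)>=amin:
            r=cv2.minAreaRect(k); out.append((np.round(np.array(r[0])+[x0,y0],1),np.round(r[1],1),round(r[2],1),cv2.contourArea(k),np.round(cv2.boxPoints(r)+[x0,y0],1)))
    return out
def local(X,pos,rv):  # world -> shift along tool axes in command units
    return R.from_rotvec(rv).inv().apply(np.asarray(X)-pos)/0.2
E
python3 - <<'E'
from h import *
t=cv2.imread("pics/top0.png"); s=cv2.imread("pics/side0.png")
a=cv2.resize(t[185:245,110:180],None,fx=5,fy=5,interpolation=cv2.INTER_CUBIC)
b=cv2.resize(s[275:375,150:235],None,fx=3.5,fy=3.5,interpolation=cv2.INTER_CUBIC)
c=cv2.resize(t[145:240,205:295],None,fx=4,fy=2.6,interpolation=cv2.INTER_CUBIC)
d=cv2.resize(s[165:275,180:305],None,fx=3.2,fy=2.3,interpolation=cv2.INTER_CUBIC)
W=np.zeros((600,800,3),np.uint8)
W[:300,:350]=a; W[:247,360:720]=c[:247]; W[305:305+295,:297]=b[:295]; W[305:305+253,360:760]=d
cv2.imwrite("pics/crop1.png",W)
print("handle top",*blobs(t,(5,130,100),(22,255,255),(110,180,180,245)),sep="\n")
print("handle side",*blobs(s,(5,130,100),(22,255,255),(150,280,240,375)),sep="\n")
print("black knob top",*blobs(t,(0,0,0),(180,255,60),(215,160,280,220),5),sep="\n")
print("knob side",*blobs(s,(0,0,0),(180,255,60),(190,165,300,230),5),sep="\n")
print("white lining top",*blobs(t,(0,0,170),(180,70,255),(205,145,295,232),300),sep="\n")
print("pan top",*blobs(t,(0,0,140),(180,60,255),(298,195,360,250),300),sep="\n")
E
```

```text
Traceback (most recent call last):
ValueError: could not broadcast input array from shape (295,298,3) into shape (295,297,3)
```

```bash
python3 - <<'E'
from h import *
t=cv2.imread("pics/top0.png"); s=cv2.imread("pics/side0.png")
W=np.zeros((600,800,3),np.uint8)
def put(im,y,x,w,h): W[y:y+h,x:x+w]=cv2.resize(im,(w,h),interpolation=cv2.INTER_CUBIC)
put(t[185:245,110:180],0,0,350,300); put(t[145:240,205:295],0,400,284,300)
put(s[275:375,150:235],305,0,250,295); put(s[165:275,180:305],305,400,334,294)
cv2.imwrite("pics/crop1.png",W)
def pr(n,l):
    print(n)
    for k in l: print(k[0],k[1],k[2],k[3],k[4].tolist())
pr("handle top",blobs(t,(5,130,100),(22,255,255),(110,180,180,245)))
pr("handle side",blobs(s,(5,130,100),(22,255,255),(150,280,240,375)))
pr("knob top",blobs(t,(0,0,0),(180,255,60),(215,160,280,220),5))
pr("knob side",blobs(s,(0,0,0),(180,255,60),(190,165,300,230),5))
pr("lining top",blobs(t,(0,0,150),(180,70,255),(205,145,295,232),300))
pr("pan top",blobs(t,(0,0,140),(180,60,255),(298,195,360,250),300))
E
```

```text
handle top
[144.5 212. ] [64. 69.] 90.0 4411.0 [[110.0, 180.0], [179.0, 180.0], [179.0, 244.0], [110.0, 244.0]]
handle side
[173.1 360.3] [29.4  4.8] 36.9 100.0 [[159.9, 353.4], [162.8, 349.6], [186.3, 367.2], [183.4, 371.1]]
[165.  341.5] [30. 65.] 0.0 751.0 [[150.0, 374.0], [150.0, 309.0], [180.0, 309.0], [180.0, 374.0]]
[200. 327.] [94. 78.] 90.0 3296.5 [[161.0, 280.0], [239.0, 280.0], [239.0, 374.0], [161.0, 374.0]]
knob top
knob side
[295.5 227.5] [4.2 5.7] 45.0 16.0 [[292.0, 228.0], [296.0, 224.0], [299.0, 227.0], [295.0, 231.0]]
[197.8 202.8] [6.7 5.6] 80.5 26.5 [[194.5, 199.9], [200.0, 199.0], [201.1, 205.6], [195.6, 206.6]]
[245.  179.5] [7. 6.] 90.0 31.0 [[242.0, 176.0], [248.0, 176.0], [248.0, 183.0], [242.0, 183.0]]
[194.  174.5] [5. 6.] 90.0 27.5 [[191.0, 172.0], [197.0, 172.0], [197.0, 177.0], [191.0, 177.0]]
lining top
[249.1 188.1] [68.4 69.9] 87.6 4163.5 [[212.8, 155.4], [282.6, 152.5], [285.4, 220.9], [215.6, 223.8]]
pan top
[327.6 223.6] [42.6 43.1] 85.0 1716.0 [[304.2, 204.3], [347.1, 200.5], [350.9, 243.0], [308.0, 246.7]]
```

View pics/crop1.png

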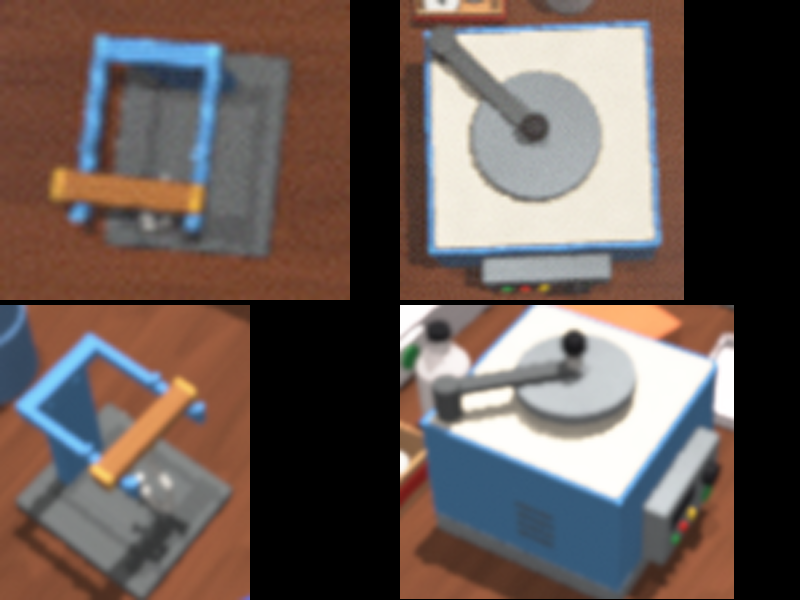

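The crops show the wooden-handled hook hanging on the blue rest (top view about (135,224), side about (199,322)). The blue hooks at (198,245) and (140,258) are lying on the bench and are look-alikes. The lid is closed, with its knob at top (248,185) and side (245,180).

```bash
python3 - <<'E'
from h import *
t=cv2.imread("pics/top0.png"); s=cv2.imread("pics/side0.png")
def pr(n,l):
    print(n)
    for k in l: print(k[0],k[1],k[2],k[3],k[4].tolist())
    return l
ht=pr("handle top",blobs(t,(8,100,165),(25,255,255),(110,180,180,245)))
hs=pr("handle side",blobs(s,(8,100,165),(25,255,255),(160,290,240,375)))
kt=pr("knob top",blobs(t,(0,0,0),(180,255,85),(238,175,258,195),5))
ks=[245,179.5]
if kt: print("knob",tri(kt[0][0],ks))
# corners of lining at z=.190
for b in (blobs(t,(0,0,150),(180,70,255),(205,145,295,232),300)[0][4],): 
    P=np.array([plane("top",p,.19) for p in b]); print("lining",P.round(3).tolist(),P.mean(0), [np.linalg.norm(P[i]-P[i-1]) for i in range(4)])
b=blobs(t,(0,0,140),(180,60,255),(298,195,360,250),300)[0][4]
P=np.array([plane("top",p,.024) for p in b]); print("pan",P.round(3).tolist(),P.mean(0),[np.linalg.norm(P[i]-P[i-1]) for i in range(4)])
# handle ends
def ends(b):
    B=b[4]; e=[(np.linalg.norm(B[i]-B[(i+1)%4]),(B[i]+B[(i+1)%4])/2) for i in range(4)]
    e.sort(key=lambda q:q[0]); return sorted([e[0][1],e[1][1]],key=lambda q:q[0])
if ht and hs:
    ht=max(ht,key=lambda q:q[3]); hs=max(hs,key=lambda q:q[3])
    print("centre",tri(ht[0],hs[0]))
    a,c=ends(ht); e,f=ends(hs); print(a,c,e,f)
    for q in((a,e),(a,f),(c,e),(c,f)): print(tri(*q))
E
```

```text
handle top
[134.9 222.6] [30.1  5.2] 5.0 110.5 [[119.7, 223.9], [120.2, 218.7], [150.2, 221.3], [149.7, 226.5]]
handle side
[198.2 316.8] [ 9.2 45.9] 44.0 330.0 [[179.0, 330.1], [210.9, 297.0], [217.5, 303.4], [185.6, 336.5]]
knob top
[246.5 185.5] [7. 7.] 90.0 39.0 [[243.0, 182.0], [250.0, 182.0], [250.0, 189.0], [243.0, 189.0]]
knob [ 0.55473416 -0.02048104  0.26932687]
lining [[0.68, 0.107, 0.19], [0.693, -0.147, 0.19], [0.443, -0.158, 0.19], [0.43, 0.09, 0.19]] [ 0.56150299 -0.02695111  0.19      ] [np.float64(0.2507317339986394), np.float64(0.25475941950068065), np.float64(0.25012425550270184), np.float64(0.24834438402976974)]
pan [[0.527, -0.24, 0.024], [0.544, -0.409, 0.024], [0.378, -0.42, 0.024], [0.362, -0.254, 0.024]] [ 0.45280791 -0.33067343  0.024     ] [np.float64(0.16627867396125023), np.float64(0.16919750580602255), np.float64(0.16661497513856144), np.float64(0.1665277978391412)]
centre [0.43225078 0.38303625 0.17696535]
[119.95 221.3 ] [149.95 223.9 ] [182.3 333.3] [214.2 300.2]
[0.43661751 0.43756156 0.17764997]
[0.40287015 0.39097459 0.2941986 ]
[0.46559797 0.37574609 0.04604777]
[0.42666249 0.32680346 0.18049246]
```

```bash
cat >> h.py <<'E'
def rows(wps,pos=None,yaw0=None):
    """wps: (x,y,z,yaw_of_tool_x_deg) -> units relative to present pose (tool down)"""
    if pos is None:
        from bench import sensors
        s=sensors.read_state(); pos=s["tool_pos"]; Rm=R.from_rotvec(s["eef_rot"]).as_matrix()
        yaw0=np.degrees(np.arctan2(Rm[1,0],Rm[0,0])); print("clock",s["clock"],"pos",pos.round(4),"yaw",yaw0.round(2),"tilt",Rm[:,2].round(3),"F",s["force"].round(2),"gap",s["finger_gap"].round(4))
    c,s_=np.cos(np.radians(yaw0)),np.sin(np.radians(yaw0))
    for w in wps:
        d=(np.array(w[:3])-pos)/.2
        tz=-((w[3]-yaw0+180)%360-180)/180
        print([round(float(v),3) for v in (c*d[0]+s_*d[1], s_*d[0]-c*d[1], -d[2],0,0,tz)])
E
python3 - <<'E'
from h import *
rows([(.35,-.25,.33,35),(.558,-.024,.33,48.3),(.558,-.024,.274,48.3)])
piv=np.array([.66,.084]); print("arc from knob pose")
w=[]
for f in np.linspace(0,1.36,12):
    a=np.radians(228.3)-f; w.append((*(piv+.148*np.array([np.cos(a),np.sin(a)])),.274,48.3-np.degrees(f)))
rows(w,np.array([.558,-.024,.274]),48.3)
E
```

```text
Traceback (most recent call last):
  File "h.py", line 27, in rows
    yaw0=np.degrees(np.arctan2(Rm[1,0],Rm[0,0])); print("clock",s["clock"],"pos",pos.round(4),"yaw",yaw0.round(2),"tilt",Rm[:,2].round(3),"F",s["force"].round(2),"gap",s["finger_gap"].round(4))
                                                                                                                                                                        ^^^^^^^^^^^^^^^^^^^^^
AttributeError: 'float' object has no attribute 'round'
```

```bash
sed -i 's/s\["finger_gap"\].round(4)/round(s["finger_gap"],4)/' h.py
python3 - <<'E'
from h import *
rows([(.35,-.25,.33,35),(.558,-.024,.33,48.3),(.558,-.024,.274,48.3)])
piv=np.array([.66,.084]); print("arc from knob pose")
w=[]
for f in np.linspace(0,1.36,12):
    a=np.radians(228.3)-f; w.append((*(piv+.148*np.array([np.cos(a),np.sin(a)])),.274,48.3-np.degrees(f)))
rows(w,np.array([.558,-.024,.274]),48.3)
E
```

```text
clock 0.1 pos [ 0.2054 -0.5097  0.2399] yaw 21.93 tilt [-0.     0.002 -1.   ] F [-0.19  0.53 -0.59] gap 0.0933
[1.156, -0.935, -0.45, 0.0, 0.0, -0.073]
[2.543, -1.594, -0.45, 0.0, 0.0, -0.146]
[2.543, -1.594, -0.17, 0.0, 0.0, -0.146]
arc from knob pose
[0.002, 0.022, -0.0, 0.0, 0.0, -0.0]
[0.008, -0.07, -0.0, 0.0, 0.0, 0.039]
[0.025, -0.16, -0.0, 0.0, 0.0, 0.079]
[0.053, -0.247, -0.0, 0.0, 0.0, 0.118]
[0.091, -0.33, -0.0, 0.0, 0.0, 0.157]
[0.139, -0.407, -0.0, 0.0, 0.0, 0.197]
[0.197, -0.478, -0.0, 0.0, 0.0, 0.236]
[0.263, -0.542, -0.0, 0.0, 0.0, 0.275]
[0.336, -0.597, -0.0, 0.0, 0.0, 0.315]
[0.415, -0.642, -0.0, 0.0, 0.0, 0.354]
[0.5, -0.677, -0.0, 0.0, 0.0, 0.394]
[0.588, -0.702, -0.0, 0.0, 0.0, 0.433]
```

Emit:
{"name": "servo_tool", "arguments": {"commands": [1,-0.63,-0.45,0,0,-0.07,-1,1,-0.63,-0.45,0,0,-0.07,-1,1,-0.63,-0.45,0,0,-0.07,-1,1,-0.63,-0.45,0,0,-0.07,-1,1,-0.63,-0.45,0,0,-0.07,-1,1,-0.63,-0.45,0,0,-0.07,-1,1,-0.63,-0.45,0,0,-0.07,-1]}}

```text
clock: 0.68
tool_pos: [0.3472, -0.3143, 0.3336]
eef_rot: [2.995, 0.94, 0.006]
force: [-0.2, -0.7, -0.3]
finger_gap: 0.0929
gripper_force: 0.0
```

```bash
python3 - <<'E'
from h import *
rows([(.558,-.024,.33,48.3)])
E
```

```text
clock 0.6833 pos [ 0.3472 -0.3143  0.3336] yaw 34.83 tilt [ 0.004 -0.001 -1.   ] F [-0.16 -0.67 -0.28] gap 0.0929
[1.694, -0.59, 0.018, 0.0, 0.0, -0.075]
```

Emit:
{"name": "servo_tool", "arguments": {"commands": [0.95,-0.33,0,0,0,0,-1,0.95,-0.33,0,0,0,0,-1,0.95,-0.33,0,0,0,0,-1,0.95,-0.33,0,0,0,0,-1,0.95,-0.33,0,0,0,0,-1]}}

```text
clock: 1.1
tool_pos: [0.4638, -0.1546, 0.3301]
eef_rot: [-2.999, -0.933, 0.0]
force: [0.1, -0.7, 0.0]
finger_gap: 0.0925
gripper_force: 0.0
```

Emit:
{"name": "servo_tool", "arguments": {"commands": [0.74,-0.26,0,0,0,-0.075,-1,0.74,-0.26,0,0,0,-0.075,-1,0.74,-0.26,0,0,0,-0.075,-1,0.74,-0.26,0,0,0,-0.075,-1,0.74,-0.26,0,0,0,-0.075,-1,0.74,-0.26,0,0,0,-0.075,-1]}}

```text
clock: 1.6
tool_pos: [0.5558, -0.0288, 0.3294]
eef_rot: [-2.867, -1.283, 0.003]
force: [-0.2, -1.0, -0.4]
finger_gap: 0.0929
gripper_force: 0.0
```

```bash
python3 - <<'E'
from h import *
rows([(.558,-.024,.274,48.3)])
from bench import viewer
a=viewer.read_camera("top")[:,:,::-1];b=viewer.read_camera("side")[:,:,::-1]
W=np.hstack([cv2.resize(a[130:250,180:310],(390,360)),cv2.resize(b[100:240,170:310],(400,360))]);cv2.imwrite("pics/k.png",W)
E
```

```text
clock 1.6 pos [ 0.5558 -0.0288  0.3294] yaw 48.21 tilt [-0.002  0.    -1.   ] F [-0.23 -0.97 -0.44] gap 0.0929
[0.025, -0.008, 0.277, 0.0, 0.0, -0.0]
```

View pics/k.png

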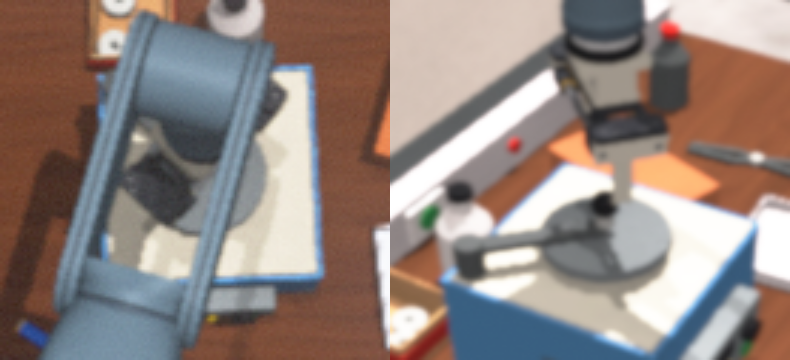

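The side crop shows the fingers straddling the knob (knob at crop (602,205), fingers just above it). I'll go down and cage it.

Emit:
{"name": "servo_tool", "arguments": {"commands": [0.02,-0.01,0.14,0,0,0,-1,0.02,-0.01,0.27,0,0,0,-1,0.02,-0.01,0.27,0,0,0,-0.1,0.02,-0.01,0.27,0,0,0,0,0.02,-0.01,0.27,0,0,0,0,0.02,-0.01,0.27,0,0,0,0], "newtons": 8}}

```text
clock: 2.2
tool_pos: [0.5574, -0.0265, 0.2787]
eef_rot: [2.868, 1.276, 0.004]
force: [-0.5, 0.2, -0.4]
finger_gap: 0.0709
gripper_force: 0.0
```

Emit:
{"name": "servo_tool", "arguments": {"commands": [0.0,0.0,0.02,0,0,0,0,0.0,0.0,0.02,0,0,0,0,0.0,-0.03,0.02,0,0,0.02,0,0.01,-0.07,0.02,0,0,0.04,0,0.015,-0.115,0.02,0,0,0.06,0,0.025,-0.16,0.02,0,0,0.08,0,0.04,-0.2,0.02,0,0,0.1,0,0.055,-0.247,0.02,0,0,0.118,0,0.09,-0.33,0.02,0,0,0.157,0,0.14,-0.407,0.02,0,0,0.197,0,0.197,-0.478,0.02,0,0,0.236,0,0.263,-0.542,0.02,0,0,0.275,0,0.336,-0.597,0.02,0,0,0.315,0,0.375,-0.62,0.02,0,0,0.335,0,0.415,-0.642,0.02,0,0,0.354,0,0.46,-0.66,0.02,0,0,0.375,0,0.5,-0.677,0.02,0,0,0.394,0,0.545,-0.69,0.02,0,0,0.413,0,0.545,-0.69,0.02,0,0,0.413,0,0.545,-0.69,0.02,0,0,0.413,0]}}

```text
clock: 3.87
tool_pos: [0.5271, 0.1481, 0.2728]
eef_rot: [-3.06, 0.711, -0.001]
force: [-0.1, -0.2, -0.2]
finger_gap: 0.0464
gripper_force: 0.0
```

```bash
python3 - <<'E'
from h import *
rows([(.35,.10,.34,0)])
from bench import viewer
a=viewer.read_camera("top")[:,:,::-1];b=viewer.read_camera("side")[:,:,::-1]
W=np.hstack([cv2.resize(a[130:250,180:310],(390,360)),cv2.resize(b[100:240,170:310],(400,360))]);cv2.imwrite("pics/k2.png",W)
E
```

```text
clock 3.8667 pos [0.5271 0.1481 0.2728] yaw -26.15 tilt [ 0.  0. -1.] F [-0.14 -0.16 -0.21] gap 0.0464
[-0.689, 0.606, -0.336, 0.0, 0.0, -0.145]
```

View pics/k2.png

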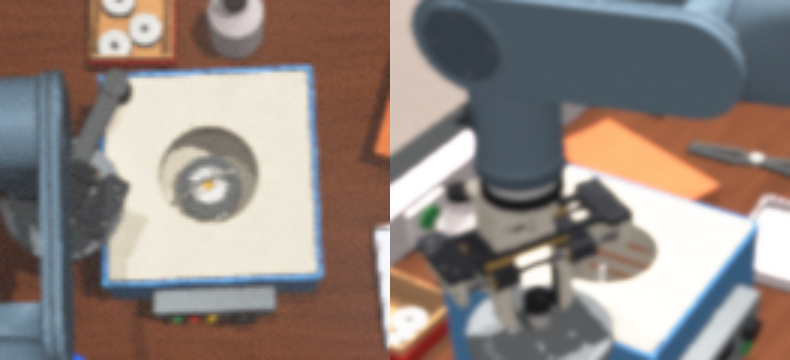

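Lid is open at about 1.3 rad, with the knob under the gripper and the mouth centre near top pixel (249,188). The carrier is visible inside. Next is the hook.

```bash
python3 - <<'E'
from h import *
rows([(.5271,.1481,.34,-26.15),(.48,.27,.32,30),(.45,.3,.32,85)])
print(plane("top",(249.3,188.3),.19))
E
```

```text
clock 3.9667 pos [0.5269 0.1476 0.2728] yaw -26.21 tilt [ 0. -0. -1.] F [ 0.03 -0.18  0.67] gap 0.0465
[-0.0, -0.003, -0.336, 0.0, 0.0, -0.0]
[-0.481, -0.445, -0.236, 0.0, 0.0, -0.312]
[-0.681, -0.514, -0.236, 0.0, 0.0, -0.618]
[ 0.55937625 -0.0279156   0.19      ]
```

Emit:
{"name": "servo_tool", "arguments": {"commands": [0,0,-0.2,0,0,0,0,0,0,-0.35,0,0,0,0,0,0,-0.35,0,0,0,0,-0.2,-0.15,-0.35,0,0,-0.04,-0.3,-0.35,-0.28,-0.3,0,0,-0.08,-0.3,-0.48,-0.44,-0.3,0,0,-0.12,-0.3,-0.58,-0.48,-0.3,0,0,-0.16,-0.3,-0.68,-0.51,-0.3,0,0,-0.2,-0.3,-0.68,-0.51,-0.3,0,0,-0.24,-0.3,-0.68,-0.51,-0.3,0,0,-0.28,-0.3,-0.68,-0.51,-0.3,0,0,-0.32,-0.3,-0.68,-0.51,-0.3,0,0,-0.36,-0.3,-0.68,-0.51,-0.3,0,0,-0.4,-0.3,-0.68,-0.51,-0.3,0,0,-0.44,-0.3,-0.68,-0.51,-0.3,0,0,-0.48,-0.3,-0.68,-0.51,-0.3,0,0,-0.52,-0.3,-0.68,-0.51,-0.3,0,0,-0.56,-0.3,-0.68,-0.51,-0.3,0,0,-0.6,-0.3,-0.68,-0.51,-0.3,0,0,-0.618,-0.3,-0.68,-0.51,-0.3,0,0,-0.618,-0.3]}}

```text
clock: 5.63
tool_pos: [0.4503, 0.2991, 0.3325]
eef_rot: [2.314, 2.124, -0.0]
force: [0.2, -0.5, -0.2]
finger_gap: 0.06
gripper_force: 0.0
```

```bash
python3 - <<'E'
from h import *
rows([(.432,.383,.25,85)])
from bench import viewer
a=viewer.read_camera("top")[:,:,::-1];b=viewer.read_camera("side")[:,:,::-1]
cv2.imwrite("pics/t3.png",a);cv2.imwrite("pics/s3.png",b)
W=np.zeros((600,800,3),np.uint8)
def put(im,y,x,w,h): W[y:y+h,x:x+w]=cv2.resize(im,(w,h),interpolation=cv2.INTER_CUBIC)
put(a[165:215,225:275],0,0,400,400);put(b[165:215,220:270],0,400,400,400)
put(a[180:245,105:185],405,0,240,195);put(b[260:370,140:240],405,400,180,195)
cv2.imwrite("pics/c3.png",W)
E
```

```text
clock 5.6333 pos [0.4503 0.2991 0.3325] yaw 85.09 tilt [ 0. -0. -1.] F [ 0.17 -0.52 -0.24] gap 0.06
[0.41, -0.127, 0.412, 0.0, 0.0, 0.001]
```

View pics/c3.png

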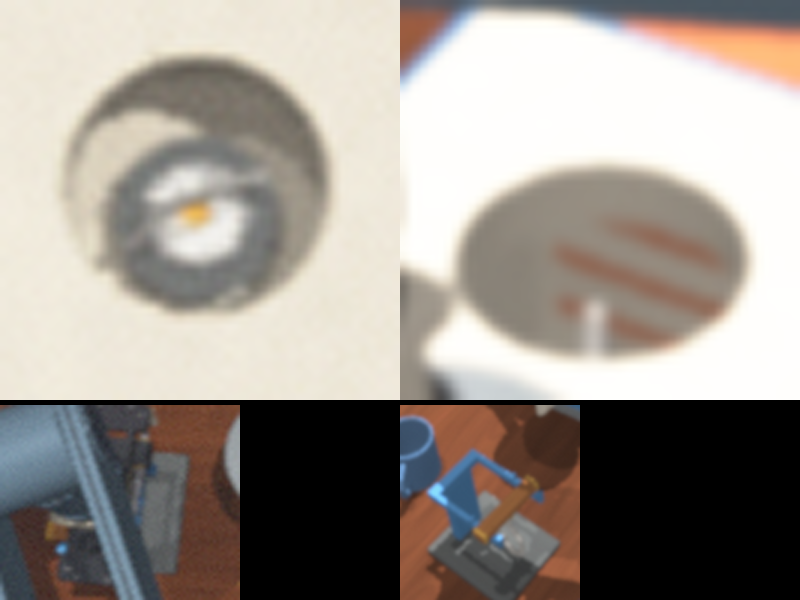

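The top crop shows the bail wire running from about (265,175) to (122,248), with its peak near (190,194). In the side crop it is almost edge-on, its top at (595,300). Hook and rest are unchanged.

```bash
python3 - <<'E'
from h import *
f=lambda x,y,ox,oy:((x+.5)/8-.5+ox,(y+.5)/8-.5+oy)
pt=f(190,194,225,165); ps=f(195,308,220,165)
print("peak",tri(pt,ps), "plane.160",plane("top",pt,.16),plane("side",ps,.16))
print("mouth",plane("top",f(198,183,225,165),.19))
print("plate c",plane("top",f(195,226,225,165),.089))
for p in((266,178),(124,246)): print(plane("top",f(*p,225,165),.107))
print("handle",plane("top",(134.9,222.6),.179))
rows([(.432,.383,.25,85)])
E
```

```text
peak [ 0.56223768 -0.02344985  0.16548667] plane.160 [ 0.56278311 -0.02347308  0.16      ] [ 0.5660448 -0.0281271  0.16     ]
mouth [ 0.56253087 -0.0279134   0.19      ]
plate c [ 0.55988503 -0.02393038  0.089     ]
[ 0.58023854 -0.05770107  0.107     ]
[0.54692842 0.00892316 0.107     ]
handle [0.4316922  0.38227581 0.179     ]
clock 5.7333 pos [0.4503 0.2992 0.3325] yaw 84.8 tilt [ 0. -0. -1.] F [ 0.26 -0.47  0.62] gap 0.0605
[0.409, -0.129, 0.413, 0.0, 0.0, -0.001]
```

Emit:
{"name": "servo_tool", "arguments": {"commands": [0.2,-0.06,0.1,0,0,0,-0.3,0.41,-0.13,0.25,0,0,0,-0.3,0.41,-0.13,0.41,0,0,0,-0.3,0.41,-0.13,0.41,0,0,0,-0.3,0.41,-0.13,0.41,0,0,0,-0.3]}}

```text
clock: 6.15
tool_pos: [0.43, 0.3832, 0.2483]
eef_rot: [-2.316, -2.121, 0.009]
force: [0.2, -0.1, 0.7]
finger_gap: 0.0603
gripper_force: 0.0
```

```bash
python3 - <<'E'
from h import *
rows([(.432,.383,.174,85)])
from bench import viewer
b=viewer.read_camera("side")[:,:,::-1]
cv2.imwrite("pics/s4.png",cv2.resize(b[250:370,140:260],(600,600),interpolation=cv2.INTER_CUBIC))
E
```

```text
clock 6.15 pos [0.43   0.3832 0.2483] yaw 84.95 tilt [-0.005 -0.003 -1.   ] F [ 0.25 -0.08  0.67] gap 0.0603
[0.0, 0.01, 0.372, 0.0, 0.0, -0.0]
```

View pics/s4.png

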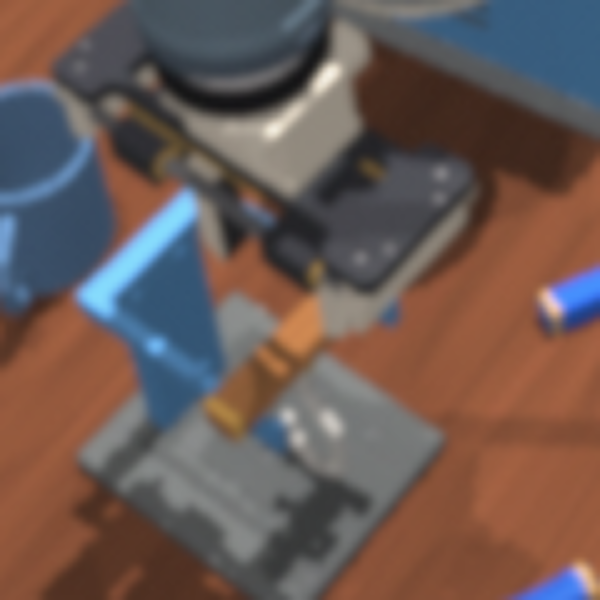

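The crop shows the gripper squarely over the wooden handle (crop (265,370)), with the fingers on either side of it. Next I lower and grip.

Emit:
{"name": "servo_tool", "arguments": {"commands": [0,0.01,0.15,0,0,0,-0.3,0,0.01,0.27,0,0,0,-0.3,0,0.01,0.34,0,0,0,-0.3,0,0.01,0.37,0,0,0,-0.3,0,0.01,0.375,0,0,0,0,0,0.01,0.375,0,0,0,0.3,0,0.01,0.375,0,0,0,0.7,0,0.01,0.375,0,0,0,1,0,0.01,0.375,0,0,0,1,0,0.01,0.375,0,0,0,1,0,0.01,0.375,0,0,0,1,0,0.01,0.375,0,0,0,1,0,0.01,0.375,0,0,0,1], "newtons": 40}}

```text
clock: 7.28
tool_pos: [0.4334, 0.3836, 0.1763]
eef_rot: [-2.317, -2.121, -0.001]
force: [-3.6, -0.1, 5.3]
finger_gap: 0.0219
gripper_force: 40.0
```

Emit:
{"name": "servo_tool", "arguments": {"commands": [0,0,-0.05,0,0,0,1,0,0,-0.15,0,0,0,1,0,0,-0.3,0,0,0,1,0,0,-0.5,0,0,0,1,0,0,-0.7,0,0,0,1,0,0,-0.9,0,0,0,1,0,0,-1,0,0,0,1,0,0,-1,0,0,0,1]}}

```text
clock: 7.95
tool_pos: [0.4351, 0.3842, 0.3821]
eef_rot: [2.315, 2.119, 0.017]
force: [0.7, 0.9, -1.6]
finger_gap: 0.0218
gripper_force: 40.0
```

```bash
python3 - <<'E'
from h import *
rows([(.45,.30,.46,85),(.48,.2,.46,100),(.5371,-.0367,.46,116.6)])
E
```

```text
clock 7.95 pos [0.4351 0.3842 0.3821] yaw 84.94 tilt [ 0.01   0.005 -1.   ] F [ 0.73  0.85 -1.6 ] gap 0.0218
[-0.413, 0.111, -0.39, 0.0, 0.0, -0.0]
[-0.898, 0.305, -0.39, 0.0, 0.0, -0.084]
[-2.051, 0.693, -0.39, 0.0, 0.0, -0.176]
```

Emit:
{"name": "servo_tool", "arguments": {"commands": [-0.05,0.01,-0.1,0,0,0,1,-0.15,0.05,-0.2,0,0,-0.02,1,-0.28,0.09,-0.3,0,0,-0.04,1,-0.42,0.14,-0.39,0,0,-0.06,1,-0.58,0.2,-0.39,0,0,-0.08,1,-0.74,0.25,-0.39,0,0,-0.1,1,-0.9,0.3,-0.39,0,0,-0.12,1,-1,0.34,-0.39,0,0,-0.14,1,-1,0.34,-0.39,0,0,-0.16,1,-1,0.34,-0.39,0,0,-0.176,1]}}

```text
clock: 8.78
tool_pos: [0.4839, 0.1763, 0.4518]
eef_rot: [-1.649, -2.671, 0.003]
force: [-0.3, -0.1, -0.6]
finger_gap: 0.0217
gripper_force: 40.0
```

```bash
python3 - <<'E'
from h import *
rows([(.5371,-.0367,.46,116.6),(.5371,-.0367,.36,116.6)])
E
```

```text
clock 8.7833 pos [0.4839 0.1763 0.4518] yaw 116.61 tilt [-0.003 -0.001 -1.   ] F [-0.27 -0.1  -0.65] gap 0.0217
[-1.071, -0.239, -0.041, 0.0, 0.0, 0.0]
[-1.071, -0.239, 0.459, 0.0, 0.0, 0.0]
```

Emit:
{"name": "servo_tool", "arguments": {"commands": [-0.08,-0.02,0,0,0,0,1,-0.22,-0.05,0,0,0,0,1,-0.38,-0.09,0,0,0,0,1,-0.54,-0.12,0,0,0,0,1,-0.7,-0.16,0,0,0,0,1,-0.84,-0.19,0,0,0,0,1,-0.95,-0.22,0.05,0,0,0,1,-1,-0.24,0.15,0,0,0,1,-1,-0.24,0.25,0,0,0,1,-1,-0.24,0.25,0,0,0,1,-1,-0.24,0.25,0,0,0,1]}}

```text
clock: 9.7
tool_pos: [0.5295, -0.0222, 0.4017]
eef_rot: [-1.649, -2.669, 0.002]
force: [0.0, 0.4, -1.3]
finger_gap: 0.0216
gripper_force: 40.0
```

```bash
python3 - <<'E'
from h import *
rows([(.5371,-.0367,.36,116.6),(.5371,-.0367,.30,116.6)])
E
```

```text
clock 9.7 pos [ 0.5295 -0.0222  0.4017] yaw 116.59 tilt [-0.005  0.001 -1.   ] F [ 0.03  0.39 -1.31] gap 0.0216
[-0.082, 0.001, 0.208, 0.0, 0.0, -0.0]
[-0.082, 0.001, 0.508, 0.0, 0.0, -0.0]
```

Emit:
{"name": "servo_tool", "arguments": {"commands": [-0.08,0,0.1,0,0,0,1,-0.08,0,0.22,0,0,0,1,-0.08,0,0.32,0,0,0,1,-0.08,0,0.36,0,0,0,1,-0.08,0,0.36,0,0,0,1,-0.08,0,0.36,0,0,0,1]}}

```text
clock: 10.2
tool_pos: [0.5379, -0.0361, 0.3328]
eef_rot: [1.649, 2.673, 0.001]
force: [-0.0, 0.6, -1.4]
finger_gap: 0.0218
gripper_force: 40.0
```

```bash
python3 - <<'E'
from h import *
rows([(.5371,-.0367,.2353,116.6)])
from bench import viewer
a=viewer.read_camera("top")[:,:,::-1];b=viewer.read_camera("side")[:,:,::-1]
cv2.imwrite("pics/t5.png",a);cv2.imwrite("pics/s5.png",b)
W=np.hstack([cv2.resize(a[150:230,210:290],(400,400),interpolation=cv2.INTER_CUBIC),cv2.resize(b[120:220,200:300],(400,400),interpolation=cv2.INTER_CUBIC)])
cv2.imwrite("pics/c5.png",W)
E
```

```text
clock 10.2 pos [ 0.5379 -0.0361  0.3328] yaw 116.66 tilt [ 0.001 -0.    -1.   ] F [-0.02  0.62 -1.43] gap 0.0218
[-0.001, -0.005, 0.488, 0.0, 0.0, 0.0]
```

View pics/c5.png

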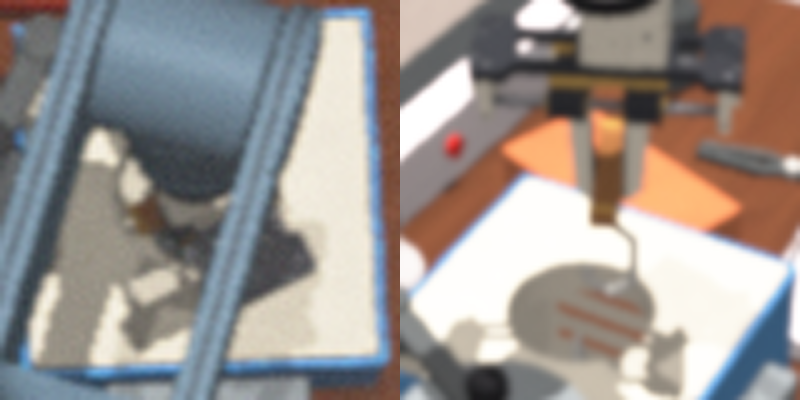

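The side crop shows the hook hanging straight over the mouth. Its shank is at crop (632,255), the V bottom near (618,290), and its point faces the bail side as intended.

```bash
python3 - <<'E'
from h import *
n=np.array([.894,.448,0]);T=np.array([.5379,-.0361,.3328-.0063])
for nm,x,z in(("shank",-.018,-.08),("bottom",0,-.117),("tip",.018,-.09)):
    p=proj("side",T+n*x+[0,0,z]); print(nm,(p-[200,120])*4+[400,0])
rows([(.5371,-.0367,.2353,116.6)])
E
```

```text
shank [633.45862944 258.26856923]
bottom [610.32247351 292.98103875]
tip [586.73875841 265.55469774]
clock 10.3 pos [ 0.5383 -0.0364  0.3337] yaw 116.65 tilt [ 0.003 -0.001 -1.   ] F [-0.95  0.07 -0.62] gap 0.0219
[0.001, -0.006, 0.492, 0.0, 0.0, 0.0]
```

Emit:
{"name": "servo_tool", "arguments": {"commands": [0,-0.006,0.06,0,0,0,1,0,-0.006,0.14,0,0,0,1,0,-0.006,0.22,0,0,0,1,0,-0.006,0.29,0,0,0,1,0,-0.006,0.34,0,0,0,1,0,-0.006,0.38,0,0,0,1,0,-0.006,0.38,0,0,0,1]}}

```text
clock: 10.88
tool_pos: [0.5361, -0.0369, 0.2549]
eef_rot: [-1.65, -2.672, 0.001]
force: [0.3, -0.4, -1.1]
finger_gap: 0.0218
gripper_force: 40.0
```

Emit:
{"name": "servo_tool", "arguments": {"commands": [0,0,0.04,0,0,0,1,0,0,0.07,0,0,0,1,0,0,0.1,0,0,0,1,0,0,0.1,0,0,0,1,0,0,0.1,0,0,0,1]}}

```text
clock: 11.3
tool_pos: [0.5362, -0.037, 0.2354]
eef_rot: [-1.65, -2.672, 0.0]
force: [0.0, -0.6, -1.0]
finger_gap: 0.0219
gripper_force: 40.0
```

```bash
python3 - <<'E'
from h import *
rows([(.563,-.0237,.2353,116.6)])
E
```

```text
clock 11.3 pos [ 0.5362 -0.037   0.2354] yaw 116.61 tilt [-0.001  0.    -1.   ] F [ 0.02 -0.62 -0.96] gap 0.0219
[-0.001, 0.149, 0.0, 0.0, 0.0, 0.0]
```

Emit:
{"name": "servo_tool", "arguments": {"commands": [0,0.02,0,0,0,0,1,0,0.05,0,0,0,0,1,0,0.08,0,0,0,0,1,0,0.11,0,0,0,0,1,0,0.135,0,0,0,0,1,0,0.149,0,0,0,0,1,0,0.149,0,0,0,0,1,0,0.149,0,0,0,0,1]}}

```text
clock: 11.97
tool_pos: [0.5631, -0.0235, 0.2355]
eef_rot: [-1.65, -2.673, 0.0]
force: [0.1, 0.3, -1.8]
finger_gap: 0.0221
gripper_force: 40.0
```

Emit:
{"name": "servo_tool", "arguments": {"commands": [0,0,-0.04,0,0,0,1,0,0,-0.08,0,0,0,1,0,0,-0.12,0,0,0,1,0,0,-0.15,0,0,0,1,0,0,-0.17,0,0,0,1,0,0,-0.185,0,0,0,1,0,0,-0.2,0,0,0,1,0,0,-0.215,0,0,0,1,0,0,-0.23,0,0,0,1,0,0,-0.25,0,0,0,1,0,0,-0.25,0,0,0,1,0,0,-0.25,0,0,0,1]}}

```text
clock: 12.97
tool_pos: [0.5632, -0.0237, 0.2858]
eef_rot: [1.65, 2.673, 0.0]
force: [0.2, -0.0, -4.0]
finger_gap: 0.0216
gripper_force: 40.0
```

```bash
python3 - <<'E'
from h import *
rows([(.5625,-.0258,.29,116.6)])
E
```

```text
clock 12.9667 pos [ 0.5632 -0.0237  0.2858] yaw 116.62 tilt [ 0. -0. -1.] F [ 0.23 -0.03 -3.99] gap 0.0216
[-0.008, -0.008, -0.021, 0.0, 0.0, 0.0]
```

Emit:
{"name": "servo_tool", "arguments": {"commands": [-0.004,-0.004,-0.02,0,0,0,1,-0.008,-0.008,-0.06,0,0,0,1,-0.008,-0.008,-0.12,0,0,0,1,-0.008,-0.008,-0.18,0,0,0,1,-0.008,-0.008,-0.24,0,0,0,1,-0.008,-0.008,-0.3,0,0,0,1,-0.008,-0.008,-0.36,0,0,0,1,-0.008,-0.008,-0.42,0,0,0,1,-0.008,-0.008,-0.48,0,0,0,1,-0.008,-0.008,-0.54,0,0,0,1,-0.008,-0.008,-0.6,0,0,0,1,-0.008,-0.008,-0.66,0,0,0,1,-0.008,-0.008,-0.71,0,0,0,1,-0.008,-0.008,-0.73,0,0,0,1,-0.008,-0.008,-0.73,0,0,0,1]}}

```text
clock: 14.22
tool_pos: [0.5626, -0.026, 0.4331]
eef_rot: [1.649, 2.671, 0.001]
force: [0.2, 0.2, -3.2]
finger_gap: 0.0214
gripper_force: 40.0
```

```bash
python3 - <<'E'
from h import *
rows([(.451,-.332,.43,116.6),(.451,-.332,.43,80)])
E
```

```text
clock 14.2167 pos [ 0.5626 -0.026   0.4331] yaw 116.61 tilt [ 0.002 -0.001 -1.   ] F [ 0.15  0.23 -3.2 ] gap 0.0214
[-1.118, -1.184, 0.015, 0.0, 0.0, 0.0]
[-1.118, -1.184, 0.015, 0.0, 0.0, 0.203]
```

Emit:
{"name": "servo_tool", "arguments": {"commands": [-0.01,-0.01,0,0,0,0,1,-0.03,-0.03,0,0,0,0,1,-0.06,-0.06,0,0,0,0,1,-0.1,-0.11,0,0,0,0,1,-0.15,-0.16,0,0,0,0,1,-0.21,-0.22,0,0,0,0,1,-0.27,-0.29,0,0,0,0,1,-0.33,-0.35,0,0,0,0,1,-0.39,-0.41,0,0,0,0,1,-0.45,-0.48,0,0,0,0,1,-0.51,-0.54,0,0,0,0,1,-0.57,-0.6,0,0,0,0,1,-0.63,-0.67,0,0,0,0,1,-0.69,-0.73,0,0,0,0,1,-0.75,-0.79,0,0,0,0,1,-0.8,-0.85,0,0,0,0,1,-0.84,-0.89,0,0,0,0,1,-0.87,-0.92,0,0,0,0,1,-0.89,-0.94,0,0,0,0,1,-0.9,-0.95,0,0,0,0,1]}}

```text
clock: 15.88
tool_pos: [0.4727, -0.2727, 0.4315]
eef_rot: [-1.652, -2.672, -0.0]
force: [0.1, -0.0, -3.0]
finger_gap: 0.0215
gripper_force: 40.0
```

```bash
python3 - <<'E'
from h import *
rows([(.451,-.332,.30,116.6)])
from bench import viewer
a=viewer.read_camera("top")[:,:,::-1];b=viewer.read_camera("side")[:,:,::-1]
cv2.imwrite("pics/t6.png",a);cv2.imwrite("pics/s6.png",b)
W=np.hstack([cv2.resize(a[150:280,260:390],(400,400),interpolation=cv2.INTER_CUBIC),cv2.resize(b[70:230,230:390],(400,400),interpolation=cv2.INTER_CUBIC)])
cv2.imwrite("pics/c6.png",W)
E
```

```text
clock 15.8833 pos [ 0.4727 -0.2727  0.4315] yaw 116.56 tilt [-0.  0. -1.] F [ 0.1  -0.01 -2.95] gap 0.0215
[-0.217, -0.23, 0.657, 0.0, 0.0, -0.0]
```

View pics/c6.png

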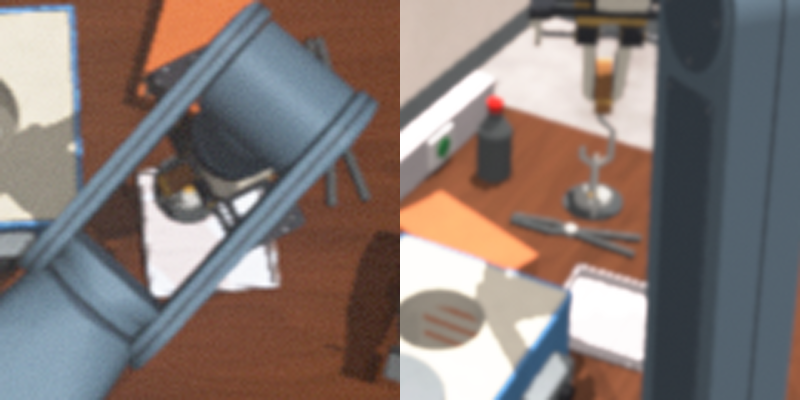

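The side crop shows the carrier hanging level in the hook (plate at crop (595,200)), with the pan below right. I'll centre it over the pan and lower it.

Emit:
{"name": "servo_tool", "arguments": {"commands": [-0.01,-0.01,0,0,0,0,1,-0.04,-0.04,0.01,0,0,0,1,-0.08,-0.085,0.03,0,0,0,1,-0.12,-0.13,0.08,0,0,0,1,-0.16,-0.17,0.14,0,0,0,1,-0.19,-0.2,0.21,0,0,0,1,-0.21,-0.22,0.29,0,0,0,1,-0.217,-0.23,0.37,0,0,0,1,-0.217,-0.23,0.45,0,0,0,1,-0.217,-0.23,0.53,0,0,0,1,-0.217,-0.23,0.61,0,0,0,1,-0.217,-0.23,0.69,0,0,0,1,-0.217,-0.23,0.77,0,0,0,1,-0.217,-0.23,0.84,0,0,0,1,-0.217,-0.23,0.89,0,0,0,1,-0.217,-0.23,0.92,0,0,0,1,-0.217,-0.23,0.92,0,0,0,1]}}

```text
clock: 17.4
tool_pos: [0.4505, -0.3312, 0.2458]
eef_rot: [-1.65, -2.67, -0.001]
force: [0.6, 0.1, -3.7]
finger_gap: 0.0217
gripper_force: 40.0
```

```bash
python3 - <<'E'
from h import *
rows([(.451,-.332,.2,116.6)])
E
```

```text
clock 17.4 pos [ 0.4505 -0.3312  0.2458] yaw 116.58 tilt [-0.002  0.002 -1.   ] F [ 0.57  0.07 -3.68] gap 0.0217
[-0.005, 0.0, 0.229, 0.0, 0.0, -0.0]
```

Emit:
{"name": "servo_tool", "arguments": {"commands": [0,0,0.04,0,0,0,1,0,0,0.09,0,0,0,1,0,0,0.14,0,0,0,1,0,0,0.18,0,0,0,1,0,0,0.205,0,0,0,1,0,0,0.22,0,0,0,1,0,0,0.228,0,0,0,1,0,0,0.235,0,0,0,1,0,0,0.241,0,0,0,1,0,0,0.247,0,0,0,1,0,0,0.253,0,0,0,1,0,0,0.259,0,0,0,1,0,0,0.265,0,0,0,1,0,0,0.271,0,0,0,1,0,0,0.277,0,0,0,1,0,0,0.283,0,0,0,1,0,0,0.289,0,0,0,1,0,0,0.295,0,0,0,1,0,0,0.3,0,0,0,1,0,0,0.3,0,0,0,1]}}

```text
clock: 19.07
tool_pos: [0.4515, -0.3314, 0.1877]
eef_rot: [1.65, 2.673, -0.0]
force: [0.1, -0.8, -1.6]
finger_gap: 0.0219
gripper_force: 40.0
```

```bash
python3 - <<'E'
from h import *
rows([(.4505,-.3312,.1543,116.6)])
E
```

```text
clock 19.0667 pos [ 0.4515 -0.3314  0.1877] yaw 116.61 tilt [ 0. -0. -1.] F [ 0.13 -0.82 -1.59] gap 0.0219
[0.003, -0.004, 0.167, 0.0, 0.0, 0.0]
```

Emit:
{"name": "servo_tool", "arguments": {"commands": [0,0,0.03,0,0,0,1,0,0,0.07,0,0,0,1,0,0,0.11,0,0,0,1,0,0,0.145,0,0,0,1,0,0,0.165,0,0,0,1,0,0,0.165,0,0,0,1,0,0,0.165,0,0,0,1]}}

```text
clock: 19.65
tool_pos: [0.4513, -0.3311, 0.1542]
eef_rot: [-1.65, -2.672, -0.0]
force: [0.2, 0.1, -1.8]
finger_gap: 0.0215
gripper_force: 40.0
```

Emit:
{"name": "servo_tool", "arguments": {"commands": [0,-0.02,0,0,0,0,1,0,-0.05,0,0,0,0,1,0,-0.08,0,0,0,0,1,0,-0.11,0,0,0,0,1,0,-0.135,0,0,0,0,1,0,-0.155,0,0,0,0,1,0,-0.165,0,0,0,0,1,0,-0.165,0,0,0,0,1,0,-0.165,0,0,0,0,1]}}

```text
clock: 20.4
tool_pos: [0.4218, -0.3462, 0.1547]
eef_rot: [1.651, 2.673, 0.0]
force: [0.5, 0.2, -1.7]
finger_gap: 0.0219
gripper_force: 40.0
```

Emit:
{"name": "servo_tool", "arguments": {"commands": [0,0,-0.04,0,0,0,1,0,0,-0.1,0,0,0,1,0,0,-0.17,0,0,0,1,0,0,-0.25,0,0,0,1,0,0,-0.33,0,0,0,1,0,0,-0.42,0,0,0,1,0,0,-0.55,0,0,0,1,0,0,-0.7,0,0,0,1,0,0,-0.85,0,0,0,1,0,0,-0.95,0,0,0,1,0,0,-1,0,0,0,1,0,0,-1,0,0,0,1]}}

```text
clock: 21.4
tool_pos: [0.4227, -0.3466, 0.3576]
eef_rot: [1.647, 2.669, -0.003]
force: [0.4, -0.9, -1.5]
finger_gap: 0.0215
gripper_force: 40.0
```

```bash
python3 - <<'E'
from h import *
rows([(.40,-.2,.40,116.6),(.40,-.0,.42,100),(.42,.2,.42,85),(.4334,.3836,.38,85)])
E
```

```text
clock 21.4 pos [ 0.4227 -0.3466  0.3576] yaw 116.63 tilt [ 0.003 -0.004 -1.   ] F [ 0.39 -0.92 -1.45] gap 0.0215
[0.706, 0.227, -0.212, 0.0, 0.0, 0.0]
[1.6, 0.676, -0.312, 0.0, 0.0, 0.092]
[2.449, 1.213, -0.312, 0.0, 0.0, 0.176]
[3.239, 1.685, -0.112, 0.0, 0.0, 0.176]
```

Emit:
{"name": "servo_tool", "arguments": {"commands": [0.06,0.02,-0.03,0,0,0,1,0.18,0.06,-0.08,0,0,0,1,0.32,0.12,-0.14,0,0,0,1,0.47,0.17,-0.19,0,0,0,1,0.62,0.23,-0.22,0,0,0,1,0.77,0.28,-0.22,0,0,0,1,0.9,0.33,-0.22,0,0,0,1]}}

```text
clock: 21.98
tool_pos: [0.3989, -0.1526, 0.3975]
eef_rot: [-1.649, -2.671, -0.001]
force: [0.4, 0.5, -1.6]
finger_gap: 0.0213
gripper_force: 40.0
```

Emit:
{"name": "servo_tool", "arguments": {"commands": [0.15,0.07,0,0,0,0,1,0.3,0.14,0,0,0,0,1,0.45,0.21,0,0,0,0,1,0.6,0.28,0,0,0,0,1,0.75,0.35,0,0,0,0,1,0.9,0.42,0,0,0,0,1]}}

```text
clock: 22.48
tool_pos: [0.393, 0.0452, 0.3971]
eef_rot: [-1.649, -2.67, 0.001]
force: [0.5, -0.7, -0.6]
finger_gap: 0.0217
gripper_force: 40.0
```

Emit:
{"name": "servo_tool", "arguments": {"commands": [0.15,0.08,0,0,0,0.02,1,0.3,0.16,0,0,0,0.05,1,0.45,0.24,0,0,0,0.08,1,0.6,0.33,0,0,0,0.11,1,0.73,0.4,0,0,0,0.14,1,0.83,0.46,0,0,0,0.165,1,0.9,0.5,0,0,0,0.176,1,0.9,0.5,0,0,0,0.176,1]}}

```text
clock: 23.15
tool_pos: [0.4018, 0.2515, 0.3965]
eef_rot: [-2.313, -2.122, 0.005]
force: [-0.6, -0.6, -1.7]
finger_gap: 0.0216
gripper_force: 40.0
```

```bash
python3 - <<'E'
from h import *
rows([(.4334,.3836,.38,84.9),(.4334,.3836,.20,84.9)])
E
```

```text
clock 23.15 pos [0.4018 0.2515 0.3965] yaw 85.07 tilt [-0.004  0.    -1.   ] F [-0.61 -0.56 -1.66] gap 0.0216
[0.672, 0.101, 0.083, 0.0, 0.0, 0.001]
[0.672, 0.101, 0.983, 0.0, 0.0, 0.001]
```

Emit:
{"name": "servo_tool", "arguments": {"commands": [0.1,0.01,0,0,0,0,1,0.24,0.04,0,0,0,0,1,0.38,0.06,0,0,0,0,1,0.52,0.08,0,0,0,0,1,0.62,0.095,0,0,0,0,1,0.672,0.1,0.03,0,0,0,1,0.672,0.1,0.08,0,0,0,1,0.672,0.1,0.15,0,0,0,1,0.672,0.1,0.25,0,0,0,1,0.672,0.1,0.37,0,0,0,1,0.672,0.1,0.49,0,0,0,1,0.672,0.1,0.61,0,0,0,1,0.672,0.1,0.71,0,0,0,1,0.672,0.1,0.79,0,0,0,1,0.672,0.1,0.85,0,0,0,1,0.672,0.1,0.89,0,0,0,1,0.672,0.1,0.89,0,0,0,1,0.672,0.1,0.89,0,0,0,1]}}

```text
clock: 24.65
tool_pos: [0.4349, 0.3798, 0.2204]
eef_rot: [-2.318, -2.121, 0.002]
force: [0.5, 0.9, -1.0]
finger_gap: 0.0218
gripper_force: 40.0
```

```bash
python3 - <<'E'
from h import *
rows([(.4334,.3836,.177,84.9)])
E
```

```text
clock 24.65 pos [0.4349 0.3798 0.2204] yaw 84.91 tilt [-0.001 -0.001 -1.   ] F [ 0.46  0.88 -0.98] gap 0.0218
[0.018, -0.009, 0.217, 0.0, 0.0, 0.0]
```

Emit:
{"name": "servo_tool", "arguments": {"commands": [0.018,-0.009,0.03,0,0,0,1,0.018,-0.009,0.07,0,0,0,1,0.018,-0.009,0.11,0,0,0,1,0.018,-0.009,0.145,0,0,0,1,0.018,-0.009,0.17,0,0,0,1,0.018,-0.009,0.19,0,0,0,1,0.018,-0.009,0.202,0,0,0,1,0.018,-0.009,0.21,0,0,0,1,0.018,-0.009,0.215,0,0,0,1,0.018,-0.009,0.22,0,0,0,1,0.018,-0.009,0.22,0,0,0,1,0.018,-0.009,0.22,0,0,0,1]}}

```text
clock: 25.65
tool_pos: [0.434, 0.3846, 0.1769]
eef_rot: [2.317, 2.121, 0.001]
force: [0.0, 0.1, -1.7]
finger_gap: 0.0217
gripper_force: 40.0
```

Emit:
{"name": "servo_tool", "arguments": {"commands": [0,0,0.005,0,0,0,1,0,0,0.01,0,0,0,1,0,0,0.01,0,0,0,1]}}

```text
clock: 25.9
tool_pos: [0.4341, 0.3847, 0.1763]
eef_rot: [2.317, 2.121, 0.002]
force: [-2.2, -1.6, 6.3]
finger_gap: 0.0216
gripper_force: 40.0
```

Seated (contact felt). Open partly, then rise.

Emit:
{"name": "servo_tool", "arguments": {"commands": [0,0,0.005,0,0,0,0.45,0,0,0.005,0,0,0,0.3,0,0,0.005,0,0,0,0,0,0,0.005,0,0,0,-0.3,0,0,0.005,0,0,0,-0.3,0,0,0.005,0,0,0,-0.3,0,0,0.005,0,0,0,-0.3,0,0,0.005,0,0,0,-0.3,0,0,0.005,0,0,0,-0.3]}}

```text
clock: 26.65
tool_pos: [0.4339, 0.3846, 0.1736]
eef_rot: [-2.318, -2.121, 0.0]
force: [0.4, -0.5, -0.0]
finger_gap: 0.06
gripper_force: 0.0
```

Emit:
{"name": "servo_tool", "arguments": {"commands": [0,0,-0.05,0,0,0,-0.3,0,0,-0.15,0,0,0,-0.3,0,0,-0.3,0,0,0,-0.3,0,0,-0.5,0,0,0,-0.3,0,0,-0.7,0,0,0,-0.3,-0.1,0,-0.85,0,0,0,-0.3,-0.25,-0.1,-0.85,0,0,0,-0.3,-0.4,-0.25,-0.85,0,0,0,-0.3,-0.55,-0.4,-0.85,0,0,0,-0.3,-0.7,-0.5,-0.85,0,0,0,-0.3,-0.8,-0.55,-0.85,0,0,0,-0.3,-0.8,-0.55,-0.85,0,0,0,-0.3,-0.8,-0.55,-0.85,0,0,0,-0.3]}}

```text
clock: 27.73
tool_pos: [0.31, 0.2346, 0.345]
eef_rot: [2.318, 2.119, 0.005]
force: [0.3, -0.7, 0.1]
finger_gap: 0.0606
gripper_force: 0.0
```

```bash
python3 - <<'E'
from h import *
rows([])
from bench import viewer
a=viewer.read_camera("top")[:,:,::-1];b=viewer.read_camera("side")[:,:,::-1]
cv2.imwrite("pics/t7.png",a);cv2.imwrite("pics/s7.png",b)
W=np.zeros((600,800,3),np.uint8)
def put(im,y,x,w,h): W[y:y+h,x:x+w]=cv2.resize(im,(w,h),interpolation=cv2.INTER_CUBIC)
put(a[140:270,110:360],0,0,577,300);put(b[130:370,140:380],305,0,295,295);put(b[270:370,140:240],305,300,295,295);put(a[195:255,300:360],0,580,220,220); put(b[165:225,285:345],305,600,200,200)
cv2.imwrite("pics/c7.png",W)
E
```

```text
clock 27.7333 pos [0.31   0.2346 0.345 ] yaw 84.85 tilt [ 0.003  0.001 -1.   ] F [ 0.3  -0.7   0.07] gap 0.0606
```

View pics/c7.png

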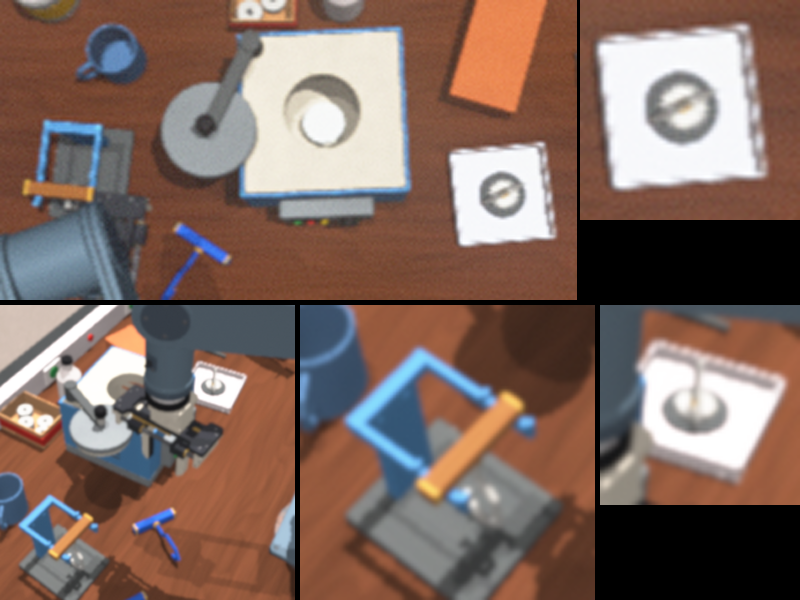

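The picture shows the carrier upright near the middle of the pan (crop (502,194)), and the hook back on its rest (crop (60,190)). The lid is fully aside (knob at crop (206,126)) with the mouth clear, and the arm touches nothing. I'm handing the job in.

```bash
python3 -c "
from bench import close_job
print(close_job())"
```

```text
the job is handed in; nothing more can be done
None
```

The job is handed in at about 28 s: the lid is swung aside and left open, the carrier stands upright in the cooling pan, and the hook hangs back on its rest. No unexpected contact showed in the force readings or pictures; the judge's verdict wasn't shown.

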